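# Gather the glass nuggets in one corner of the caddy

## Robot

A 7-joint arm with a two-finger parallel gripper is mounted at the origin on the work surface. World frame = base frame: x ahead of the robot, y to its left, z up, the work surface at z = 0. Lengths are in m, angles in rad, forces in N, time in s.
With the tool pointing down it reaches from about 0.425 to 0.925 m from the base axis. Payload 6.8 kg.
Tool frame: the origin (TCP) lies between the finger pads; the fingertips stand 25 mm ahead of it and the grasp point (between the pads) lies 6 mm ahead of it; z points along the fingers, y is the line along which they close (so a half turn about z gives the same grasp; the last joint's range is limited). The gripper opens to 88 mm and grips with 3 to 60 N. Pads are 20 mm wide; open, the fingers measure 115 mm over their backs; the gripper's body (75 mm by 178 mm) begins 61 mm behind the grasp point.
Start: joints at [-1.272, 0.477, 0.022, 1.555, -0.011, 1.109, -0.083], TCP at [0.267, 0.62, 0.248] pointing down, gripper open.
Joint ranges: [-2.96, 2.96], [-0.34, 2.1], [-1.41, 1.46], [0.24, 2.44], [-1.37, 4.51], [0.17, 1.92], [-2.96, 2.96]. Speed limits (rad/s): [2.39, 2.39, 3.14, 3.14, 3.14, 3.14, 3.14].

## Interface

Orientations are given as [roll, pitch, yaw] about the fixed x, y, z axes, in that order (R = Rz(yaw) Ry(pitch) Rx(roll)).
In Python, from station import robot gives the robot as it stands.
- The arm moves only by the tool step_arm, never from a script. Its argument "motion" is text: rows parted by semicolons, each of 7 numbers parted by spaces: the shift along the tool's x, y, z in units of 25 mm (1.0 is 25 mm), then the turn, a rotation vector about the tool's x, y, z in degrees, then the closure, from 0 (fully open) to 1 (shut). A call has exactly 8 rows; each row is the pose to reach, as a shift and turn from the pose commanded when the call began, along the tool's axes at that moment; what a row does not reach only later rows make up. A row lasts 1/10 s, in which the tool goes at most 50 mm and 8.59 degrees, less where a joint would pass 70% of its speed; a pose out of reach is approached as far as the arm can. A call with a gripper value outside its range is refused whole. The fingers move at their own pace and stop on an object; the grip force is fixed at half the most. Time passes only in rows, so rows that repeat a pose let the fingers close, or fill a call up. It gives the time, the measured TCP pose, the force, the opening and the grip force at its end, in the units of the state.
- robot.get_state(): the state, without advancing time (a new reading comes with each control period).
- robot.capture(name): name is "scene" or "side" or "wrist"; returns the picture (384x512x3 uint8, blue, green, red); there is no depth.
- robot.calibration(name): a dict with "fx", "fy", "cx", "cy" (pixels), "R" (3x3) and "t" (3): a world point X has camera coordinates R X + t; the wrist camera has in their place "mount" (4x4, takes a point from camera to tool coordinates, whose origin is the TCP and whose axes are the flange's). Camera axes: x right, y down, z forward; pixel columns grow to the right and rows downward; lengths in m; the calibration is good to about 2 mm. A picture is of the moment at which its call begins: read the wrist's pose just before it. calibration takes no time and is no camera call.
- robot.job_done(): hands the job in; it is judged then, once.
The state is a dict: "t": time; "joint_pos": joint angles; "qvel": joint speeds; "effort": joint torques, N m; "position": TCP position; "eef_rot": TCP orientation; "contact_force": force on the tool from outside, world axes, zero at the start; "moment": the same for the moment, N m; "gripper_width": opening from 0.0 (shut) to 1.0 (fully open); "finger_force": force on a finger pad.
Only numpy, scipy, OpenCV 4.12 (cv2) and the standard library are available. Lean on these libraries where they do the work, as an engineer would, in place of code of your own. Each camera call takes 0.05 s, during which the arm holds its last target. There are 200 camera calls.

## Task

Draw the handled caddy out from under the shelf, keeping it low over the table until it is clear of the board, then lift it clear of the table by its handle and tilt it so that all four glass nuggets slide together into its near corner (the end towards the robot) on the side where the open empty tub stands, ready for tipping out. Do not actually tip them out, bang the shelf or shift anything else, and do not put the caddy down: finish while holding it up, still and tilted down towards that corner, with the nuggets bunched there.

Things in the scene. Friction and masses are not known exactly. Their poses are not given: they have to be found in the camera images.
- caddy: Light-grey caddy, 0.35-0.55 kg. Tray 240 (x) x 160 (y) x 50 mm, walls and floor 4. Wooden handle bar along x, full length, over the middle line: 14 wide, 22 tall, 89-111 mm above the underside; end posts 36 wide. Origin: centre of the underside; z up, -x to the near end (towards the robot), +y left. Rigid. At the start its far end is 35 to 60 mm under the shelf board.
- corner_left (a point): the caddy's near-left inner floor corner (caddy x -116, y +76, z +4 mm)
- corner_right (a point): the caddy's near-right inner floor corner (caddy x -116, y -76, z +4 mm)
- shelf: Fixed plywood shelf, open at its front (-x, towards the robot). Board 220 deep (x), 320 wide (y), underside 135 and top 153 mm above the table. Side cheeks 272 mm apart start at the board's front edge. Origin: on the table under the board's middle (front edge at x = -110 mm); +x to the back, +y left.
- empty_tub: Open, empty white tub, 90 mm high, 90 mm across at the rim; stands left or right of the caddy, about 0.24 to 0.27 m beside the shelf's middle line (shelf +y is left). Origin: centre of its underside.
- full_tub: Closed white tub with a red lid, 92 mm high, 94 mm across, on the other side. Origin: centre of its underside.
- paint_jar1: Jar with yellow cap standing on the shelf board, 85 mm high, 60 mm across. Origin: centre of its underside.
- paint_jar2: Violet jar with blue cap standing on the shelf board, 75 mm high, 66 mm across. Origin: centre of its underside.
- brush_pot: Olive pot full of brushes, pot 72 mm across and 100 mm high, brushes up to 260 mm. Origin: centre of its underside.
- spray_bottle: White spray bottle with orange head, 74 mm across, 191 mm high. Origin: centre of its underside.
- spool: Upright wooden spool of cream thread, 44 mm across, 72 mm high. Origin: centre of its underside.
- nugget0: Loose teal glass nugget in the caddy: disc 22 mm across, 12 mm thick, 12 g, slippery (a floor slope of about 8 to 11 degrees starts it sliding). Origin: centre of one flat face (its underside at the start).
- nugget1: Loose orange glass nugget in the caddy: disc 22 mm across, 12 mm thick, 12 g, slippery (a floor slope of about 8 to 11 degrees starts it sliding). Origin: centre of one flat face (its underside at the start).
- nugget2: Loose violet glass nugget in the caddy: disc 22 mm across, 12 mm thick, 12 g, slippery (a floor slope of about 8 to 11 degrees starts it sliding). Origin: centre of one flat face (its underside at the start).
- nugget3: Loose yellow glass nugget in the caddy: disc 22 mm across, 12 mm thick, 12 g, slippery (a floor slope of about 8 to 11 degrees starts it sliding). Origin: centre of one flat face (its underside at the start).

How it is judged:
On the way:
1. the caddy has been drawn clear of the shelf board while low over the table (x of caddy in the frame of shelf below -0.235 m and height (world z) of caddy below 0.03 m and angle between caddy's own z axis and vertical below 0.2 rad), for 0.05 s.
At the end, for the whole second after the job is handed in: Caddy held by the gripper, still, touching no shelf, tub or other thing; chosen corner over 20 mm above the table; sloping down over 0.12 rad to the near end and to the tub's side, under 0.9 rad in all; all four nuggets at rest within 90 mm of that inner floor corner (((y of empty_tub in the frame of shelf above 0 m and height (world z) of corner_left above 0.02 m and angle between caddy's own y axis and vertical above 1.6908 rad and distance between each of nugget0, nugget1, nugget2, nugget3 and corner_left below 0.09 m) or (y of empty_tub in the frame of shelf below 0 m and height (world z) of corner_right above 0.02 m and angle between caddy's own y axis and vertical below 1.4508 rad and distance between each of nugget0, nugget1, nugget2, nugget3 and corner_right below 0.09 m)) and angle between caddy's own x axis and vertical below 1.4508 rad and angle between caddy's own z axis and vertical below 0.9 rad and contact force between the fingers and caddy above 1 N and linear speed of each of caddy, nugget0, nugget1, nugget2, nugget3 below 0.03 m/s and contact force between caddy and shelf below 0.3 N and contact force between caddy and empty_tub below 0.3 N and contact force between caddy and full_tub below 0.3 N and contact force between caddy and paint_jar1 below 0.3 N and contact force between caddy and paint_jar2 below 0.3 N and contact force between caddy and brush_pot below 0.3 N and contact force between caddy and spray_bottle below 0.3 N and contact force between caddy and spool below 0.3 N); the arm keeps its last pose, push and grip.
It fails at once if another thing on the table or the shelf was shifted by more than 15 mm (distance of any of empty_tub, full_tub, paint_jar1, paint_jar2, brush_pot, spray_bottle, spool from where it was at the start of the episode above 0.015 m).
It fails at once if the caddy banged the shelf (over 15 N) (contact force between caddy and shelf above 15 N).
It also fails if it takes over 40 s, if anything falls off the work surface, if the arm or the gripper's body presses on something with over 40 N, if the wrist force passes 120 N, or if a joint passes its speed limit or range.

## Working session

There is one attempt and no reset: what is moved stays moved. The work goes in short steps, Python scripts to look and compute and a tool call to move; the robot and the scene stay as the last step left them, time stands still between calls to the robot, and variables do not carry over. Pictures are saved under pics/ and viewed, at most 10 in all, crops included, and the job is handed in when it is done.

Besides the shell and the picture viewer there is one more tool, called after "Emit:" as a command line: name --argument value ..., lists and objects as JSON in quotes. step_arm: Moves the arm, as the interface text tells. Its arguments: {"type":"object","properties":{"motion":{"type":"string"}},"required":["motion"]}

```bash
mkdir -p pics; python3 - <<'E'
from station import robot
import cv2,numpy as np
a=robot.capture("scene");b=robot.capture("side")
cv2.imwrite("pics/scene.png",a);cv2.imwrite("pics/side.png",b)
for n in("scene","side","wrist"):print(n,{k:np.round(v,4).tolist() for k,v in robot.calibration(n).items()})
s=robot.get_state();print(s)
E
```

```text
scene {'fx': 411.4693, 'fy': 411.4693, 'cx': 255.2501, 'cy': 187.457, 'R': [[-0.672, -0.7405, -0.0076], [-0.7022, 0.6404, -0.3109], [0.2351, -0.2036, -0.9504]], 't': [0.4199, 0.4613, 1.23]}
side {'fx': 405.142, 'fy': 405.142, 'cx': 250.3178, 'cy': 184.4011, 'R': [[-0.9443, -0.3291, -0.0095], [-0.1893, 0.5664, -0.8021], [0.2693, -0.7556, -0.5971]], 't': [0.57, 0.2106, 1.393]}
wrist {'fx': 266.2488, 'fy': 266.2488, 'cx': 254.921, 'cy': 191.1042, 'mount': [[0.0002, -0.969, -0.247, 0.066], [1.0, 0.0002, 0.0, 0.0008], [0.0, -0.247, 0.969, -0.1377], [0.0, 0.0, 0.0, 1.0]]}
{'t': 0.1, 'joint_pos': array([-1.27208062,  0.4777222 ,  0.02237275,  1.55632612, -0.01149501,
        1.1092543 , -0.0831295 ]), 'qvel': array([-0.00023971, -0.00179476, -0.00065194, -0.00300263, -0.00040627,
        0.00083132, -0.00145839]), 'effort': array([ 3.79544188e-03, -5.84094572e+01,  1.53952807e+00, -2.73318565e+01,
       -5.42726624e-02,  1.31254501e-02,  3.89783668e-05]), 'position': array([0.26692335, 0.61945914, 0.24678746]), 'eef_rot': array([-3.14001684e+00,  1.32576482e-04,  2.73474333e+00]), 'contact_force': array([ 0.15894027,  0.49187913, -0.04725867]), 'moment': array([-0.01051102, -0.00039548,  0.01168872]), 'finger_force': 0.0, 'gripper_width': 0.9995171247222762}
```

View pics/scene.png

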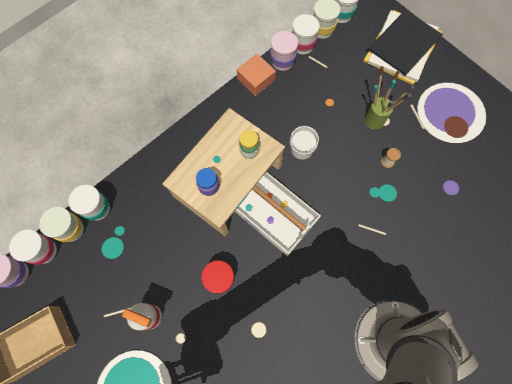

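View pics/side.png

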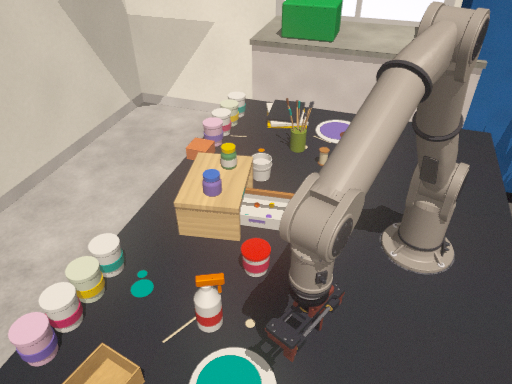

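The robot base is at the lower right of the scene picture (415,345). The caddy is at about (278,212), with its near end running from (320,215) to (289,252). The empty tub at (304,142) is on the robot's right and the red-lid tub at (218,277) is on its left, so the target is corner_right. Next I'll crop for precise measurement.

```bash
cat >h.py <<'E'
import cv2,numpy as np
from station import robot
def ray(n,uv,z):
    c=robot.calibration(n);R=np.array(c['R']);t=np.array(c['t'])
    d=R.T@np.array([(uv[0]-c['cx'])/c['fx'],(uv[1]-c['cy'])/c['fy'],1]);o=-R.T@t
    return o+d*(z-o[2])/d[2]
def proj(n,X):
    c=robot.calibration(n);p=np.array(c['R'])@X+np.array(c['t'])
    return c['fx']*p[0]/p[2]+c['cx'],c['fy']*p[1]/p[2]+c['cy']
E
python3 - <<'E'
from h import *
a=cv2.imread("pics/scene.png")
cv2.imwrite("pics/crop.png",cv2.resize(a[100:265,155:335],None,fx=4,fy=3.6,interpolation=cv2.INTER_CUBIC)[:594])
for nm,uv,z in [("nearR rim",(320,215),.05),("nearL rim",(289,252),.05),("handle near",(305,228),.111),("handle far",(258,191),.111),("shelf frontR",(284,148),.153),("frontL",(223,231),.153),("left back",(165,184),.153),("backR",(231,109),.153),("tub rim",(304,135),.09)]:
    print(nm,ray("scene",uv,z).round(3))
E
```

```text
nearR rim [ 0.424 -0.095  0.05 ]
nearL rim [0.405 0.058 0.05 ]
handle near [ 0.421 -0.016  0.111]
handle far [0.601 0.009 0.111]
shelf frontR [ 0.639 -0.134  0.153]
frontL [0.569 0.174 0.153]
left back [0.794 0.209 0.153]
backR [ 0.85  -0.102  0.153]
tub rim [ 0.646 -0.236  0.09 ]
```

View pics/crop.png

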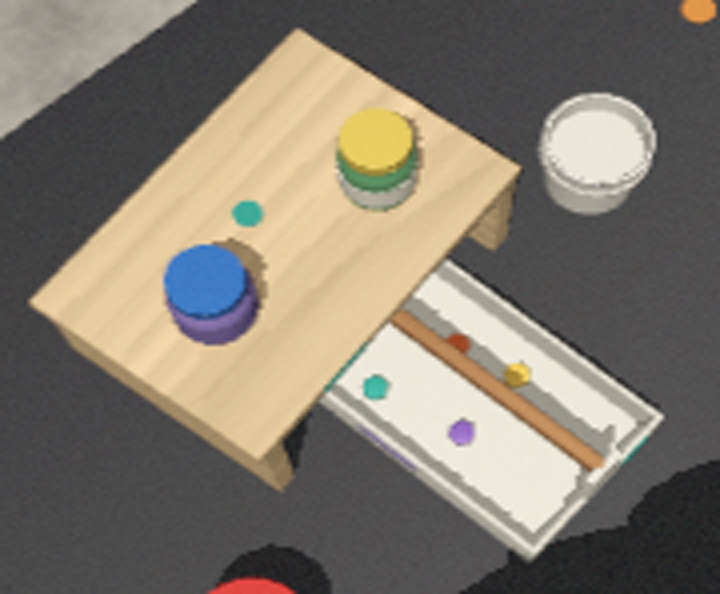

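The crop (offset 155,100; scale 4 × 3.6) shows these points:
- **Handle:** it runs from the near end (600,465) to the board edge (395,312).
- **Near rim corners:** (662,415) and (531,558).
- **Board front corners:** (520,170) and (258,460).
- **Nuggets:** all four are spread over the tray floor.

```bash
python3 - <<'E'
from h import *
S=lambda x,y,z:ray("scene",(155+x/4-.4,100+y/3.6-.4),z)[:2]
ang=lambda v:np.degrees(np.arctan2(v[1],v[0])).round(2)
A,B=S(662,415,.05),S(531,558,.05); hn,hf=S(600,465,.111),S(397,314,.111)
print("rim",A,B,np.linalg.norm(A-B),ang(B-A)-90); print("handle",hn,hf,ang(hf-hn), np.linalg.norm(hf-hn))
fr,fl,bl,br=S(520,170,.153),S(258,460,.153),S(30,300,.153),S(298,28,.153)
print("shelf",fr,fl,np.linalg.norm(fr-fl),ang(fl-fr)-90,ang(bl-fl),ang(br-fr),np.linalg.norm(bl-fl))
# handle mask line fit (brown)
a=cv2.imread("pics/scene.png");h=cv2.cvtColor(a,cv2.COLOR_BGR2HSV)
m=cv2.inRange(h,(5,90,80),(18,200,220));m[:185]=0;m[:,:250]=0;m[235:]=0;m[:,312:]=0
ys,xs=np.nonzero(m);print(len(xs),xs.min(),xs.max(),ys.min(),ys.max())
P=np.array([ray("scene",(x,y),.108)[:2] for x,y in zip(xs,ys)])
vx,vy,x0,y0=cv2.fitLine(P.astype(np.float32),cv2.DIST_HUBER,0,.001,.001).ravel()
print(ang((vx,vy)),x0,y0,P[:,0].min(),P[:,0].max())
E
```

```text
rim [ 0.42417046 -0.09545106] [0.40294391 0.06774362] 0.1645693431738564 7.409999999999997
handle [ 0.41991329 -0.0137517 ] [0.61934483 0.00967427] 6.7 0.20080268310159544
shelf [ 0.64101025 -0.13793967] [0.58507388 0.1752813 ] 0.31817645054793503 10.129999999999995 9.85 9.47 0.22087035187123052
351 252 305 185 230
6.38 0.52824605 -0.0012916912 0.42086726742312175 0.6241849406092448
```

```bash
cat >>h.py <<'E'
from scipy.spatial.transform import Rotation as Ro
def to(pos,rpy_or_R):
    s=robot.get_state();R0=Ro.from_euler('xyz',s['eef_rot'])
    R1=rpy_or_R if isinstance(rpy_or_R,Ro) else Ro.from_euler('xyz',rpy_or_R,degrees=True)
    d=R0.inv().apply(np.array(pos)-s['position'])/.025; w=(R0.inv()*R1).as_rotvec(degrees=True)
    print("t",round(s['t'],2),"shift",d.round(2),"turn",w.round(2))
E
python3 -c "
from h import *
to((.535,0,.2),(180,0,186.7))
for p,z in [((218,277),.092),((132,305),.17),((143,318),.1)]: print(ray('scene',p,z).round(3))"
```

```text
t 0.1 shift [-19.65 -18.51   1.9 ] turn [-9.000e-02 -2.000e-02 -3.001e+01]
[0.489 0.269 0.092]
[0.577 0.488 0.17 ]
[0.544 0.5   0.1  ]
```

Emit:
step_arm --motion "-0.9 -0.8 0 0 0 -1.5 0; -2.5 -2.3 0 0 0 -4 0; -4.2 -4 0 0 0 -7 0; -5.9 -5.6 0 0 0 -10 0; -7.5 -7.1 0 0 0 -13 0; -9 -8.5 0 0 0 -16 0; -10.3 -9.7 0 0 0 -18 0; -11 -10.4 0 0 0 -20 0"

```text
t: 0.9
position: [0.4172, 0.27, 0.2475]
eef_rot: [-3.141, -0.0, 3.085]
contact_force: [0.3, 0.5, -0.4]
gripper_width: 1.002
finger_force: 0.0
```

```bash
python3 -c "
from h import *
print(robot.get_state()['position'],robot.get_state()['joint_pos'])
to((.525,0,.21),(180,0,186.7))"
```

```text
[0.41718277 0.2700042  0.2475354 ] [-0.77869935  0.18235803  0.08924554  1.97747381 -0.01936979  0.98275984
  0.83396981]
t 0.9 shift [ -4.92 -10.54   1.5 ] turn [-0.01 -0.01 -9.95]
```

Emit:
step_arm --motion "-0.5 -1 0 0 0 -1 0; -1.3 -2.7 0 0 0 -2.5 0; -2.1 -4.4 0 0 0 -4 0; -2.9 -6.1 0.2 0 0 -6 0; -3.6 -7.7 0.6 0 0 -7.5 0; -4.3 -9.2 1.1 0 0 -9 0; -4.8 -10.2 1.4 0 0 -10 0; -4.9 -10.5 1.5 0 0 -10 0"

```text
t: 1.7
position: [0.524, -0.0004, 0.2092]
eef_rot: [-3.14, -0.001, -3.03]
contact_force: [-0.0, 0.3, -1.0]
gripper_width: 0.999
finger_force: 0.0
```

```bash
python3 - <<'E'
from h import *
s=robot.get_state();a=robot.capture("wrist");b=robot.capture("scene")
cv2.imwrite("pics/w1.png",a);cv2.imwrite("pics/s1.png",b)
R=Ro.from_euler('xyz',s['eef_rot']).as_matrix();np.savez("w1.npz",R=R,p=s['position'])
print(s['position'],s['eef_rot'],s['joint_pos'].round(2))
E
```

```text
[ 5.23970921e-01 -4.45045204e-04  2.09199581e-01] [-3.14018384e+00 -1.47866107e-03 -3.02964587e+00] [-0.34  0.28  0.26  1.97 -0.09  0.91  1.65]
```

View pics/w1.png

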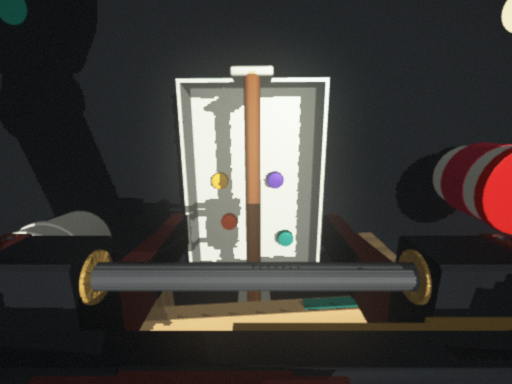

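The wrist view shows the handle bar running straight from (252,78) to (254,255), centred between the fingers and almost parallel to them. The near rim is at row 80 and the nuggets lie on both sides of the bar.

```bash
cat >>h.py <<'E'
def wray(uv,z,R,p):
    c=robot.calibration("wrist");M=np.array(c['mount'])
    d=R@M[:3,:3]@np.array([(uv[0]-c['cx'])/c['fx'],(uv[1]-c['cy'])/c['fy'],1]);o=p+R@M[:3,3]
    return (o+d*(z-o[2])/d[2])[:2]
E
python3 - <<'E'
from h import *
q=np.load("w1.npz");R,p=q['R'],q['p']
a=wray((252,78),.111,R,p);b=wray((254,200),.111,R,p);c=wray((254,245),.111,R,p)
print(a,b,c,np.degrees(np.arctan2(*(c-a)[::-1])))
r1,r2=wray((178,80),.05,R,p),wray((328,80),.05,R,p);print(r1,r2,(r1+r2)/2,np.linalg.norm(r1-r2))
to((.532,-.0005,.106),(180,0,186.9))
E
```

```text
[ 0.42274794 -0.01426161] [ 0.52671165 -0.00098058] [0.57155764 0.00403157] 7.00821052263341
[ 0.42396902 -0.09242331] [0.40653945 0.06272996] [ 0.41525424 -0.01484668] 0.15612920004253955
t 1.8 shift [-0.33 -0.15  4.14] turn [-0.01 -0.08 -0.36]
```

Emit:
step_arm --motion "-0.1 -0.05 0.5 0 0 0 0; -0.2 -0.1 1.5 0 0 -0.2 0; -0.3 -0.1 2.5 0 0 -0.4 0; -0.3 -0.1 3.4 0 0 -0.4 0; -0.3 -0.1 3.9 0 0 -0.4 0; -0.3 -0.1 4.1 0 0 -0.4 0; -0.3 -0.1 4.1 0 0 -0.4 0.3; -0.3 -0.1 4.1 0 0 -0.4 0.6"

```text
t: 2.6
position: [0.5322, 0.002, 0.1084]
eef_rot: [3.141, 0.001, -3.018]
contact_force: [0.7, 0.0, 0.3]
gripper_width: 0.855
finger_force: 0.0
```

Emit:
step_arm --motion "0 0 0 0 0 0 0.8; 0 0 0 0 0 0 0.9; 0 0 0 0 0 0 1; 0 0 0 0 0 0 1; 0 0 0 0 0 0 1; 0 0 0 0 0 0 1; 0 0 0 0 0 0 1; 0 0 0 0 0 0 1"

```text
t: 3.4
position: [0.5317, 0.0012, 0.1077]
eef_rot: [-3.141, 0.0, -3.018]
contact_force: [0.6, -2.0, -0.9]
gripper_width: 0.163
finger_force: 30.0
```

Emit:
step_arm --motion "0 0 -0.1 0 0 0 1; 0 0 -0.25 0 0 0 1; 0.2 0 -0.3 0 0 0 1; 0.6 0 -0.3 0 0 0 1; 1.1 0 -0.3 0 0 0 1; 1.6 0 -0.3 0 0 0 1; 2.1 0 -0.3 0 0 0 1; 2.5 0 -0.3 0 0 0 1"

```text
t: 4.2
position: [0.4679, -0.0064, 0.1151]
eef_rot: [3.141, -0.001, -3.018]
contact_force: [1.2, 0.7, -3.3]
gripper_width: 0.152
finger_force: 30.0
```

Emit:
step_arm --motion "0.3 0 0 0 0 0 1; 0.6 0 0 0 0 0 1; 0.7 0 0 0 0 0 1; 0.7 0 0 0 0 0 1; 0.7 0 0 0 0 0 1; 0.7 0 0 0 0 0 1; 0.7 0 0 0 0 0 1; 0.7 0 0 0 0 0 1"

```text
t: 5.0
position: [0.4524, -0.0083, 0.1151]
eef_rot: [-3.142, -0.0, -3.018]
contact_force: [0.8, 0.7, -3.4]
gripper_width: 0.158
finger_force: 30.0
```

```bash
python3 - <<'E'
from h import *
s=robot.get_state();print(s['position'],s['eef_rot'],s['joint_pos'].round(2),s['contact_force'],s['moment'])
a=robot.capture("scene")[120:300,190:350];b=robot.capture("side")[120:300,150:330]
cv2.imwrite("pics/s2.png",np.hstack([cv2.resize(a,(400,450)),cv2.resize(b,(400,450))]))
E
```

```text
[ 0.45239841 -0.00826793  0.11509347] [-3.14154645e+00 -7.07007450e-06 -3.01779537e+00] [-0.32  0.31  0.23  2.2  -0.12  0.64  1.69] [ 0.75785402  0.72375365 -3.3672819 ] [ 0.06302379  0.04601797 -0.0285475 ]
```

View pics/s2.png

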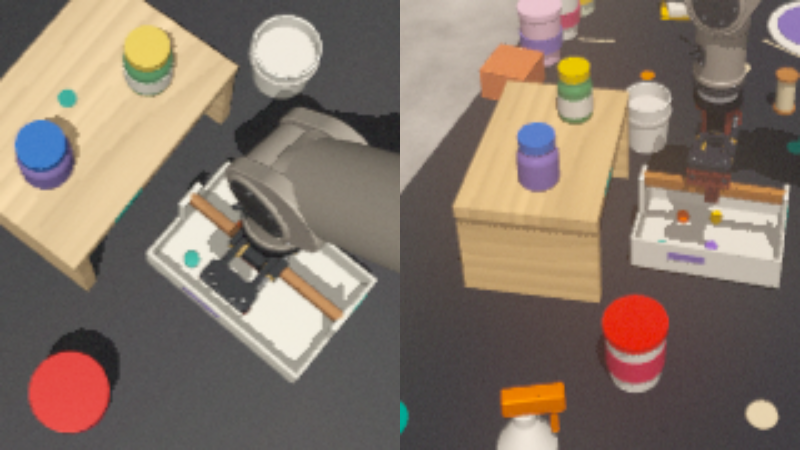

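The caddy is out and clear of the board, level and about 8 mm up, with all four nuggets inside and nothing else shifted. Now I'll lift it and then tilt it.

Emit:
step_arm --motion "0 0 -0.4 0 0 0 1; 0 0 -1.2 0 0 0 1; 0 0 -2.1 0 0 0 1; 0 0 -3 0 0 0 1; 0 0 -3.9 0 0 0 1; 0 0 -4.7 0 0 0 1; 0 0 -5.3 0 0 0 1; 0 0 -5.5 0 0 0 1"

```text
t: 5.9
position: [0.453, -0.0084, 0.2547]
eef_rot: [3.141, 0.003, -3.018]
contact_force: [0.1, 0.4, -3.2]
gripper_width: 0.156
finger_force: 30.0
```

Emit:
step_arm --motion "0 0 0 0 -2 0 1; 0 0 0 0 -4 0 1; 0 0 0 0 -6 0 1; 0 0 0 0 -8 0 1; 0 0 0 0 -10 0 1; 0 0 0 0 -12 0 1; 0 0 0 0 -14 0 1; 0 0 0 0 -15 0 1"

```text
t: 6.7
position: [0.4511, -0.0086, 0.252]
eef_rot: [3.141, 0.261, -3.018]
contact_force: [0.4, 0.8, -3.7]
gripper_width: 0.156
finger_force: 30.0
```

```bash
python3 - <<'E'
from h import *
s=robot.get_state();print(s['position'],s['eef_rot'],s['joint_pos'].round(2),s['contact_force'],s['moment'])
E
```

```text
[ 0.4510654  -0.00856353  0.25201016] [ 3.14147497  0.26090253 -3.01815904] [-0.37 -0.05  0.25  2.24  0.02  0.69  1.56] [ 0.37868739  0.79454851 -3.74589825] [-0.02442931  0.56231407  0.01175978]
```

Emit:
step_arm --motion "0 0 0 0 -2 0 1; 0 0 0 -1 -4 0 1; 0 0 0 -3 -6 0 1; 0 0 0 -6 -7 0 1; 0 0 0 -9 -8 0 1; 0 0 0 -12 -8 0 1; 0 0 0 -15 -8 0 1; 0 0 0 -17 -8 0 1"

```text
t: 7.5
position: [0.4521, -0.0087, 0.2525]
eef_rot: [2.835, 0.399, -3.04]
contact_force: [0.2, 0.0, -3.8]
gripper_width: 0.156
finger_force: 30.0
```

Emit:
step_arm --motion "0 0 0 -2 0 0 1; 0 0 0 -4 0 0 1; 0 0 0 -6 0 0 1; 0 0 0 -6 0 0 1; 0 0 0 -6 0 0 1; 0 0 0 -6 0 0 1; 0 0 0 -6 0 0 1; 0 0 0 -6 0 0 1"

```text
t: 8.3
position: [0.4522, -0.008, 0.2528]
eef_rot: [2.733, 0.4, -3.04]
contact_force: [0.3, 0.6, -3.4]
gripper_width: 0.16
finger_force: 30.0
```

```bash
cat >look.py <<'E'
from h import *
import sys
s=robot.get_state();print(s['t'],s['position'],s['eef_rot'],s['joint_pos'].round(2),s['contact_force'])
R=Ro.from_euler('xyz',s['eef_rot']).as_matrix()
print("tilt x,y,z deg",np.degrees(np.arccos([-R[2,0],R[2,1],-R[2,2]])).round(1))
w=robot.capture("wrist");a=robot.capture("scene")[150:300,240:368];b=robot.capture("side")[110:290,180:333]
cv2.imwrite(sys.argv[1],np.hstack([cv2.resize(w,(400,300)),cv2.resize(a,(400,469))[:300] if 0 else np.zeros((300,400,3),np.uint8)])) if 0 else None
cv2.imwrite(sys.argv[1],np.hstack([cv2.resize(w,(460,345)),cv2.resize(b,(330,388))[:345]]))
cv2.imwrite("pics/full_"+sys.argv[1].split('/')[-1],w)
E
python3 look.py pics/t1.png
```

```text
8.3 [ 0.45218994 -0.0080295   0.25276351] [ 2.73259083  0.39957961 -3.03952213] [-0.37  0.02  0.6   2.28 -0.79  0.78  2.56] [ 0.34677682  0.58588443 -3.3586189 ]
tilt x,y,z deg [67.1 68.5 32.3]
```

View pics/t1.png

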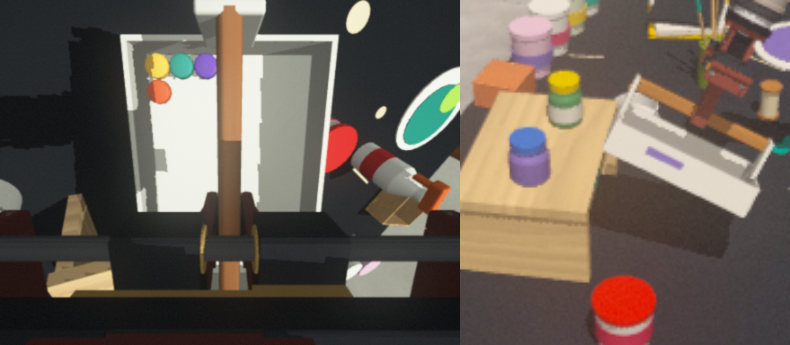

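The wrist view shows yellow (157,65), teal (181,65) and violet (206,65) in a row along the near wall, with orange (159,91) behind yellow. All four are bunched in the near-right corner, within about 60 mm of it. The computed tilt is about 23° near and 21° right (32° overall), and the corner is about 90 mm up with nothing touching. I'll hold briefly to settle, then hand in.

Emit:
step_arm --motion "0 0 0 0 0 0 1; 0 0 0 0 0 0 1; 0 0 0 0 0 0 1; 0 0 0 0 0 0 1; 0 0 0 0 0 0 1; 0 0 0 0 0 0 1; 0 0 0 0 0 0 1; 0 0 0 0 0 0 1"

```text
t: 9.25
position: [0.4522, -0.0083, 0.2526]
eef_rot: [2.732, 0.399, -3.04]
contact_force: [0.7, 0.5, -3.1]
gripper_width: 0.157
finger_force: 30.0
```

```bash
python3 -c "
from station import robot
print(robot.get_state()['qvel'].round(3));print(robot.job_done())"
```

```text
[ 0.    -0.002 -0.001  0.     0.     0.001 -0.001]
the job is handed in; nothing more can be done
None
```

The job is handed in (no verdict came back): the caddy was drawn out low and lifted by its handle, and is held still, tilted about 32° down to its near-right corner on the empty tub's side, with all four nuggets bunched there.

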